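# Line up the table set on the coasters by height

### The arm

A 6-joint arm with a two-finger parallel gripper is mounted at the origin on a cart in front of the work surface, level with it; the furniture and walls round the work are solid. World frame = base frame: x ahead of the robot, y to its left, z up, the work surface at z = 0. Lengths are in mm, angles in rad, forces in N, time in s.
With the tool pointing down it reaches from about 300 to 875 mm from the base axis. Payload 6.4 kg.
Tool frame: the origin (TCP) lies midway between the tips of the shut fingers; the grasp point (between the pads) lies 19 mm behind it (robot.grasp_offset is the distance from the TCP to the grasp point, in mm); z points along the fingers, y is the line along which they close (so a half turn about z gives the same grasp; the last joint's range is limited). The gripper opens to 85 mm and grips with 20 to 120 N. Pads are 22 mm wide; open, the fingers measure 114 mm over their backs; the gripper's body (76 mm by 85 mm) begins 54 mm behind the grasp point. The pads swing forward as they close: fully open they stand 13 mm farther back than shut.
Start: joints at [-1.319, 0.181, 1.607, -0, 1.354, -0.206], TCP at [254.153, -515.798, 231.288] pointing down, gripper open.
Joint ranges: [-2.99, 2.99], [-0.89, 2.07], [0.3, 2.58], [-1.14, 4.28], [0, 2.63], [-3.12, 3.12]. Speed limits (rad/s): [2.57, 2.57, 3.01, 3.14, 3.14, 3.14].

### API

Orientations are given as a unit quaternion [x, y, z, w].
In Python, from bench import robot, optics gives the robot as it stands. The module is installed in compiled form; this text tells all that it offers.
- The arm moves only by the tool step_arm, never from a script. Its argument "plan" is a list of rows, each an object with "slide": the shift along the tool's x, y, z as a fraction of full scale, a list of three; "dr": the turn, a rotation vector about the tool's x, y, z as a fraction of full scale, a list of three. In form: [{"slide": [x, y, z], "dr": [wx, wy, wz]}, ...]. A call has 1 to 8 rows; each row is the pose to reach, as a shift and turn from the pose commanded when the call began, along the tool's axes at that moment; what a row does not reach only later rows make up. Full scale, the value 1, is 0.8 m for a shift and 90 degrees for a turn. A row lasts 1/10 s, in which the tool goes at most 50 mm and 8.59 degrees, less where a joint would pass 70% of its speed; a pose out of reach is approached as far as the arm can. A call with a number of a shift or a turn outside -1 to 1 is refused whole. A call with a gripper value outside its range is refused whole. "grip" is the finger opening in mm, from 0 to 85.4, set as the call begins (left out, the last holds). The fingers move at their own pace and stop on an object; "newtons" is the grip in N (left out, the last holds). Time passes only in rows, so rows that repeat a pose let the fingers close. It gives the time, the measured TCP pose, the force, the opening and the grip force at its end, in the units of the state.
- robot.read_state(): the state, without advancing time (a new reading comes with each control period).
- optics.read_camera(name): name is "scene" or "top" or "wrist"; returns a dict with "frame" (384x512x3 uint8, blue, green, red), "vfov" (degrees; the focal length in pixels is half the picture's height over the tangent of half this angle, whatever the lens; pixels are square), "cx", "cy" (the principal point, pixels), "camera_from_world" (4x4, takes a point from world to camera coordinates). Camera axes: x right, y up, looking along -z (the intrinsics and any distortion apply to the point x, -y, -z); pixel columns grow to the right and rows downward; lengths in mm; the calibration is good to about 2 mm. The wrist camera is an equidistant fisheye: a pixel r from the principal point sees the ray r / f radians off the axis. A picture is of the moment at which its call begins. There is no depth.
- robot.job_done(): hands the job in; it is judged then, once.
The state is a dict: "clock": time; "joint_positions": joint angles; "qd": joint speeds; "joint_torque": joint torques, N m; "eef_pos": TCP position; "ee_rot": TCP orientation; "contact_force": force on the tool from outside, world axes, zero at the start; "torque": the same for the moment, N m; "opening": finger opening in mm; "gripper_force": force on a finger pad.
Only numpy, scipy, OpenCV 4.12 (cv2) and the standard library are available. Lean on these libraries where they do the work, as an engineer would, in place of code of your own. Each camera call takes 0.05 s, during which the arm holds its last target. There are 200 camera calls.

### The job

Lay out the table set on the serving board: stand the pepper mill, the spice jar, the salt shaker and the tea light upright, one in the middle of each cork coaster, in order of height, with the tallest at the end next to the mug and the shortest at the end next to the espresso cup. Leave the mug and the espresso cup where they stand.

Things in the scene. Friction and masses are not known exactly. Their poses are not given: they have to be found in the camera images.
- pepper_mill_center (a point): Dark brown turned wooden pepper mill, round and waisted, 170 mm high, 58 mm across at most (the foot), rounded head about 49 mm across between 123 and 159 mm up with a 12 mm knob on top; head fixed to the body. About 0.18 kg. A grip round the head, about 140 mm up, holds it. Stands upright on the worktop in front of the board at the start. Point: on its axis, half-way up; z is its axis, up.
- spice_jar_center (a point): Clear round spice jar with a red screw cap, 106 mm high; body 42 mm across, cap 45 mm across from 85 mm up; one rigid piece. About 0.11 kg. Stands upright on the worktop in front of the board at the start. Point: on its axis, half-way up; z is its axis, up.
- salt_shaker_center (a point): Round salt shaker, glass body with a pierced grey metal top, 90 mm high; body 44 mm across up to 66 mm, the domed top about 34 mm across; one rigid piece. About 0.10 kg. Stands upright on the worktop in front of the board at the start. Point: on its axis, half-way up; z is its axis, up.
- tea_light_center (a point): Tea light candle in a low round metal cup, 38 mm across, 15 mm high. About 0.015 kg. Stands upright on the worktop in front of the board at the start. Point: on its axis, half-way up; z is its axis, up.
- mug_center (a point): Large mug, dark above and grey-green below, 82 mm across, 94 mm high, handle (35 mm) on the far side; stands on the worktop just beyond one end of the coaster row, about 145 mm from the centre of the end coaster; which end changes. Loose; leave it alone. Point: on the axis of its round body, half-way up (47 mm); z up.
- espresso_cup_center (a point): Small brown stoneware espresso cup, 67 mm across, 58 mm high, handle (27 mm) on the far side; stands on the worktop just beyond the other end of the row, about 145 mm from the end coaster. Loose; leave it alone. Point: on the axis of its round body, half-way up (29 mm); z up.
- coaster_a: The leftmost (seen from the robot) of four like round cork coasters, 80 mm across, 3 mm thick, fixed, in a straight row, 110 mm centre to centre, on a fixed flat wooden serving board (140 x 449 x 12 mm): upper face 15 mm above the worktop. Origin at the centre of its underside, z up; x runs across the row (away from the robot), y along it to the left; the row may be turned a little.
- coaster_b: The second from the left (seen from the robot) of four like round cork coasters, 80 mm across, 3 mm thick, fixed, in a straight row, 110 mm centre to centre, on a fixed flat wooden serving board (140 x 449 x 12 mm): upper face 15 mm above the worktop. Origin at the centre of its underside, z up; x runs across the row (away from the robot), y along it to the left; the row may be turned a little.
- coaster_c: The third from the left (seen from the robot) of four like round cork coasters, 80 mm across, 3 mm thick, fixed, in a straight row, 110 mm centre to centre, on a fixed flat wooden serving board (140 x 449 x 12 mm): upper face 15 mm above the worktop. Origin at the centre of its underside, z up; x runs across the row (away from the robot), y along it to the left; the row may be turned a little.
- coaster_d: The rightmost (seen from the robot) of four like round cork coasters, 80 mm across, 3 mm thick, fixed, in a straight row, 110 mm centre to centre, on a fixed flat wooden serving board (140 x 449 x 12 mm): upper face 15 mm above the worktop. Origin at the centre of its underside, z up; x runs across the row (away from the robot), y along it to the left; the row may be turned a little.
Not all that is in view belongs to the job. Leave any green or yellow look-alike of the part that bears spice_jar_center alone.

How it is judged (in metres and radians):
At the end, for the whole second after the job is handed in: From the mug's end the coasters carry pepper mill, spice jar, salt shaker, tea light: each upright (within 0.1 rad), resting on its coaster, its axis within 15 mm of the coaster's centre, at rest, released. Mug and espresso cup within 25 mm of where they stood (((horizontal distance between mug_center and coaster_a below 0.26 m and horizontal distance between pepper_mill_center and coaster_a below 0.015 m and z of pepper_mill_center in the frame of coaster_a between 0.082 and 0.094 m and horizontal distance between spice_jar_center and coaster_b below 0.015 m and z of spice_jar_center in the frame of coaster_b between 0.05 and 0.062 m and horizontal distance between salt_shaker_center and coaster_c below 0.015 m and z of salt_shaker_center in the frame of coaster_c between 0.042 and 0.054 m and horizontal distance between tea_light_center and coaster_d below 0.015 m and z of tea_light_center in the frame of coaster_d between 0.0045 and 0.0165 m) or (horizontal distance between mug_center and coaster_d below 0.26 m and horizontal distance between pepper_mill_center and coaster_d below 0.015 m and z of pepper_mill_center in the frame of coaster_d between 0.082 and 0.094 m and horizontal distance between spice_jar_center and coaster_c below 0.015 m and z of spice_jar_center in the frame of coaster_c between 0.05 and 0.062 m and horizontal distance between salt_shaker_center and coaster_b below 0.015 m and z of salt_shaker_center in the frame of coaster_b between 0.042 and 0.054 m and horizontal distance between tea_light_center and coaster_a below 0.015 m and z of tea_light_center in the frame of coaster_a between 0.0045 and 0.0165 m)) and angle between each of pepper_mill_center, spice_jar_center, salt_shaker_center, tea_light_center's own z axis and vertical below 0.1 rad and distance of each of mug_center, espresso_cup_center from where it was at the start of the episode below 0.025 m and linear speed of each of pepper_mill, spice_jar, salt_shaker, tea_light below 0.02 m/s); the robot touches nothing.
It fails at once if the mug is pushed away or knocked over (distance of mug_center from where it was at the start of the episode above 0.04 m or angle between mug_center's own z axis and vertical above 0.5 rad).
It fails at once if the espresso cup is pushed away or knocked over (distance of espresso_cup_center from where it was at the start of the episode above 0.04 m or angle between espresso_cup_center's own z axis and vertical above 0.5 rad).
It also fails if it takes over 99 s, if anything falls off the work surface, if the arm or the gripper's body presses on something with over 40 N, if the wrist force passes 120 N, or if a joint passes its speed limit or range.

## Working session

There is one attempt and no reset: what is moved stays moved. The work goes in short steps, Python scripts to look and compute and a tool call to move; the robot and the scene stay as the last step left them, time stands still between calls to the robot, and variables do not carry over. Pictures are saved under pics/ and viewed, at most 14 in all, crops included, and the job is handed in when it is done.

Besides the shell and the picture viewer there is one more tool, called after "Emit:" as a command line: name --argument value ..., lists and objects as JSON in quotes. step_arm: Moves the arm, as the interface text tells. Shift numbers are shares of 0.8 m and turn numbers shares of 90 degrees, none past 1 either way. Its arguments: {"type":"object","properties":{"plan":{"type":"array","items":{"type":"object","properties":{"slide":{"type":"array","items":{"type":"number","minimum":-1,"maximum":1}},"dr":{"type":"array","items":{"type":"number","minimum":-1,"maximum":1}}}}},"grip":{"type":"number"},"newtons":{"type":"number"}},"required":["plan"]}

```bash
mkdir -p pics; python3 - <<'E'
from bench import robot, optics
import cv2,numpy as np
for n in("scene","top"):
    d=optics.read_camera(n); cv2.imwrite(f"pics/{n}0.png",cv2.resize(d["frame"],(800,600),interpolation=cv2.INTER_CUBIC))
    print(n,d["vfov"],d["cx"],d["cy"],np.round(d["camera_from_world"],3).tolist(),[k for k in d])
s=robot.read_state();print(s)
E
```

```text
scene 55.516705761105975 255.1114327200807 193.34707466921006 [[-0.895, -0.447, -0.008, 451.422], [0.222, -0.46, 0.86, -180.451], [-0.388, 0.767, 0.51, -989.735], [0.0, 0.0, 0.0, 1.0]] ['frame', 'vfov', 'cx', 'cy', 'camera_from_world']
top 47.25115868154245 255.30955837157515 192.407215929801 [[-0.013, -1.0, 0.012, 29.37], [0.996, -0.012, 0.089, -522.72], [-0.089, 0.013, 0.996, -1514.874], [0.0, 0.0, 0.0, 1.0]] ['frame', 'vfov', 'cx', 'cy', 'camera_from_world']
{'clock': 0.1, 'joint_positions': array([-1.31931279e+00,  1.81475287e-01,  1.60789588e+00, -2.89653644e-05,
        1.35383808e+00, -2.06281457e-01]), 'qd': array([ 0.00016   , -0.00249111, -0.00350589, -0.00126385, -0.00020809,
       -0.00062331]), 'joint_torque': array([-1.70119811e-04, -4.45880556e+01, -3.52235913e+01, -3.79487174e-04,
        4.15825038e-03,  7.94761036e-06]), 'eef_pos': array([ 254.00670207, -515.2917582 ,  230.47532441]), 'ee_rot': array([ 9.73919524e-01,  2.26892279e-01, -3.24037449e-05, -8.07767578e-04]), 'contact_force': array([ 0.70778454, -0.49382132, -0.28709867]), 'torque': array([ 0.01489234, -0.04230161, -0.05166197]), 'gripper_force': 0.0, 'opening': 85.5519998521122}
```

View pics/top0.png

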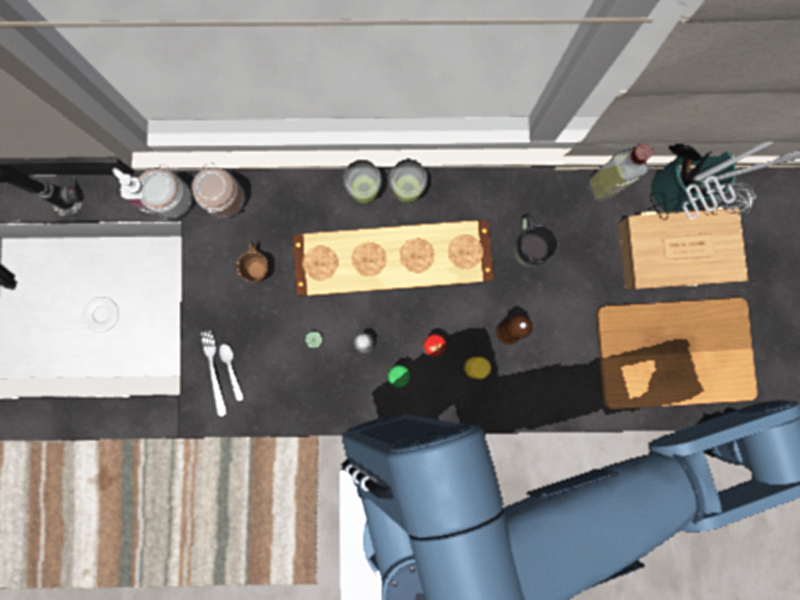

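View pics/scene0.png

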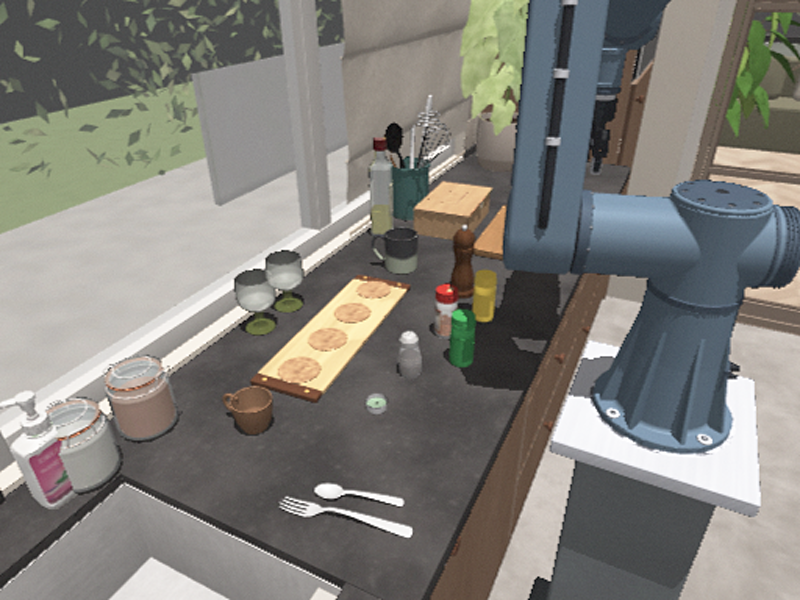

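The top view (800x600) shows the coasters at (320,263), (369,259), (417,255) and (465,251), with the mug on the right at (536,245) and the cup on the left at (254,264). The mill's knob is at (522,325), the salt shaker at (364,342) and the tea light at (314,340). There are three jars: red cap (434,345), green (399,376) and yellow (477,367). Only the red-capped clear one fits the spice jar; green and yellow are look-alikes.

```bash
cat >h.py <<'E'
import numpy as np,cv2
from bench import robot,optics
from scipy.spatial.transform import Rotation as R
def ray(d,u,v):
    f=d["frame"].shape[0]/2/np.tan(np.radians(d["vfov"]/2))
    x,y=(u-d["cx"])/f,(v-d["cy"])/f
    if d.get("fish"):
        r=np.hypot(x,y); s=np.sin(r)/max(r,1e-9); c=np.array([x*s,-y*s,-np.cos(r)])
    else: c=np.array([x,-y,-1.])
    T=d["camera_from_world"]; return -T[:3,:3].T@T[:3,3], T[:3,:3].T@c
def onplane(d,u,v,z):
    o,r=ray(d,u,v); return (o+r*(z-o[2])/r[2])
def look(n):
    d=dict(optics.read_camera(n)); d["fish"]=n=="wrist"; d["camera_from_world"]=np.array(d["camera_from_world"]); return d
def blob(mask,u,v,w):
    m=np.zeros_like(mask); u,v=int(u),int(v); m[v-w:v+w+1,u-w:u+w+1]=mask[v-w:v+w+1,u-w:u+w+1]
    n,l,s,c=cv2.connectedComponentsWithStats(m.astype(np.uint8)); i=1+np.argmax(s[1:,4]); return c[i],s[i].tolist()
def tool(p,st=None):
    """world target TCP -> slide fractions in the current tool frame"""
    st=st or robot.read_state(); return R.from_quat(st["ee_rot"]).inv().apply(np.array(p)-st["eef_pos"])/800
E
python3 - <<'E'
from h import *
d=look("top");f=d["frame"];hsv=cv2.cvtColor(f,cv2.COLOR_BGR2HSV);H,S,V=[hsv[...,i].astype(int) for i in range(3)]
k=1.5625
for n,u,v in(("tea",314,340),("salt",364,342),("red",434,345),("mill",519,325),("ca",320,263)): print(n,hsv[int(v/k),int(u/k)])
print("board",hsv[int(240/k),int(345/k)])
cork=(H<16)&(S>60)&(V>120)
cs=[]
for u,v in((320,263),(369,259),(417,255),(465,251)):
    c,s=blob(cork,u/k,v/k,15);cs.append(onplane(d,*c,15));print("coaster",c,s,cs[-1].round(1))
red=((H<8)|(H>172))&(S>150)&(V>90)
c,s=blob(red,434/k,345/k,12);print("red",c,s,onplane(d,*c,106).round(1))
bg=V>90
for n,u,v,z in(("tea",314,340,15),("salt",364,342,85)):
    c,s=blob(bg,u/k,v/k,10);print(n,c,s,onplane(d,*c,z).round(1))
m=((H<18)|(H>170))&(S>120)&(V>30);c,s=blob(m,519/k,325/k,18);print("mill",c,s)
m=(V>150)&(S<130);c,s=blob(m,521/k,325/k,6);print("knob",c,s,onplane(d,*c,170).round(1))
cr=np.hstack([cv2.resize(f[190:260,180:350],None,fx=4.6,fy=4.6,interpolation=cv2.INTER_CUBIC)]);cv2.imwrite("pics/top1.png",cr)
E
```

```text
tea [ 60  38 159]
salt [150   1 230]
red [  2 189 233]
mill [  9  38 135]
ca [ 15 115 218]
board [ 23  70 250]
coaster [201.34868421 170.40131579] [193, 162, 21, 17, 152] [604.1 212.6  15. ]
coaster [233.56666667 168.6       ] [226, 162, 16, 14, 120] [609.2  98.8  15. ]
coaster [266.07017544 164.04678363] [256, 153, 20, 21, 171] [624.3 -16.5  15. ]
coaster [298.79532164 162.80116959] [287, 151, 23, 20, 171] [ 627.5 -132.7   15. ]
red [277.3697479  219.53781513] [271, 214, 14, 13, 119] [424.9 -47.5 106. ]
tea [200.32407407 216.96296296] [195, 212, 12, 11, 108] [439.7 216.5  15. ]
salt [231.75221239 219.26548673] [226, 214, 12, 12, 113] [428.3 103.7  85. ]
mill [327.99224806 210.7751938 ] [318, 202, 22, 18, 258]
knob [334.2 208.5] [333, 207, 3, 4, 10] [ 455.9 -224.1  170. ]
```

View pics/top1.png

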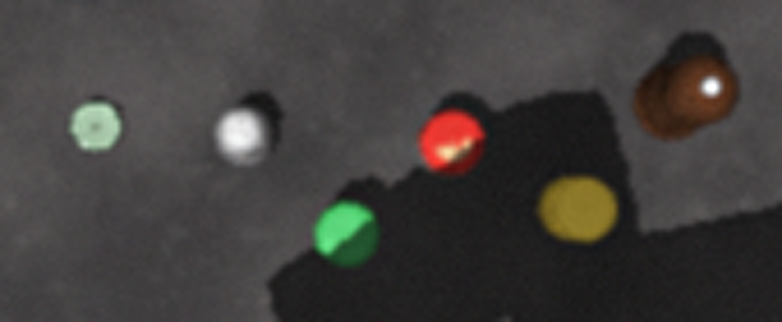

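The crop confirms the red-capped jar at crop (452,142), with green at (346,233), yellow at (578,209) and the mill's head at (700,87). Next I move near the mill, squaring the tool to the world axes.

Emit:
step_arm --plan '[{"slide":[0.324,-0.246,-0.061],"dr":[0,0,0.291]},{"slide":[0.324,-0.246,-0.061],"dr":[0,0,0.291]},{"slide":[0.324,-0.246,-0.061],"dr":[0,0,0.291]},{"slide":[0.324,-0.246,-0.061],"dr":[0,0,0.291]},{"slide":[0.324,-0.246,-0.061],"dr":[0,0,0.291]},{"slide":[0.324,-0.246,-0.061],"dr":[0,0,0.291]},{"slide":[0.324,-0.246,-0.061],"dr":[0,0,0.291]},{"slide":[0.324,-0.246,-0.061],"dr":[0,0,0.291]}]' --grip 85

```text
clock: 0.95
eef_pos: [401.1, -221.7, 280.8]
ee_rot: [1.0, 0.003, 0.001, 0.0]
contact_force: [0.2, -0.1, -0.3]
opening: 85.0
gripper_force: 0.0
```

```bash
python3 - <<'E'
from h import *
s=robot.read_state();print(s["clock"],s["eef_pos"].round(1),R.from_quat(s["ee_rot"]).as_matrix().round(3).tolist())
d=look("wrist");print(d["vfov"],d["cx"],d["cy"],(-d["camera_from_world"][:3,:3].T@d["camera_from_world"][:3,3]).round(1))
cv2.imwrite("pics/w1.png",cv2.resize(d["frame"],(800,600)))
d=look("top");f=d["frame"];hsv=cv2.cvtColor(f,cv2.COLOR_BGR2HSV);cv2.imwrite("pics/t2.png",cv2.resize(f[100:260,150:370],None,fx=3.6,fy=3.6,interpolation=cv2.INTER_CUBIC))
print(hsv[155:180,190:215,0][::3,::2]); print(hsv[155:180,190:215,1][::3,::2])
E
```

```text
0.95 [ 401.1 -221.7  280.8] [[1.0, 0.006, 0.002], [0.006, -1.0, -0.0], [0.002, 0.0, -1.0]]
65.70646984690485 256.25473357314985 193.0945756315436 [ 477.1 -221.5  423.9]
[[17 12 17 23 23 24 24 24 24 24 24 24 23]
 [15 10 17 24 23 20 15 15 15 15 18 24 24]
 [ 9  8 17 20 17 16 15 16 15 15 15 16 21]
 [10  9 13 15 16 15 15 16 15 15 15 15 15]
 [10 10 14 15 16 15 15 15 15 15 15 16 15]
 [10  9 14 15 15 15 15 15 15 15 16 16 15]
 [ 9 10 12 15 15 16 15 15 15 17 16 15 19]
 [ 9  9 11 22 16 15 15 16 16 15 15 18 24]
 [ 9  9  9 18 23 23 20 17 19 23 23 23 23]]
[[153 153 112  80  81  77  77  78  75  72  76  77  76]
 [153 155 114  74  79  94 114 112 116 115 107  77  75]
 [152 155 117  91 103 110 113 108 113 115 115 108  92]
 [151 154 127 111 109 110 113 108 114 114 115 114 119]
 [153 151 118 109 108 116 118 114 113 112 114 111 117]
 [153 148 122 118 115 114 115 113 115 114 111 105 111]
 [155 153 141 111 115 107 112 115 110 103 104 120 101]
 [151 152 144  87 114 116 115 110 109 112 114 105  79]
 [148 150 154 109  80  88  97 110  96  85  81  83  81]]
```

View pics/w1.png

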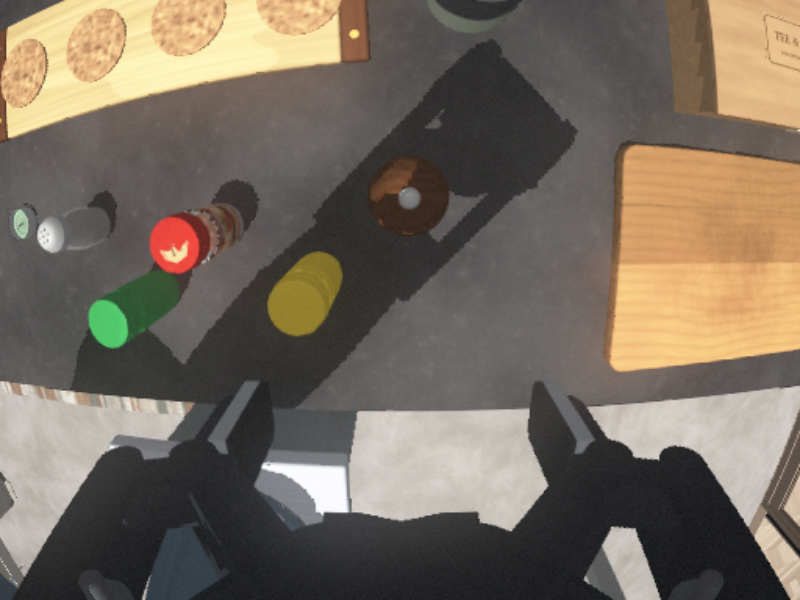

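The wrist view shows the mill with its grey knob at (410,197), the red cap at (176,244), the salt shaker at (50,235), the tea light at (23,222) and all four coasters along the top edge. I measure from this frame and from the top view with a better cork mask.

```bash
python3 - <<'E'
from h import *
k=1.5625
d=look("wrist");hsv=cv2.cvtColor(d["frame"],cv2.COLOR_BGR2HSV);H,S,V=[hsv[...,i].astype(int) for i in range(3)]
for n,m,u,v,w,z in(("knob",(S<60)&(V>80),410,197,8,168),("head",(S>80)&(H<25)&(V>20),408,196,28,141),("red",((H<8)|(H>172))&(S>120),176,244,28,104),("salt",(V>110),50,235,11,85),("tea",(V>100),23,222,14,15)):
    c,s=blob(m,u/k,v/k,w);print(n,c.round(1),s,onplane(d,*c,z).round(1))
d=look("top");hsv=cv2.cvtColor(d["frame"],cv2.COLOR_BGR2HSV);H,S,V=[hsv[...,i].astype(int) for i in range(3)]
cork=((H<20)&(S>92)&(S<140)&(V>120))
P=[]
for u,v in((320,263),(369,259),(417,255),(465,251)):
    m=cv2.morphologyEx(cork.astype(np.uint8),cv2.MORPH_OPEN,np.ones((5,5)))
    c,s=blob(m,u/k,v/k,15);P.append(onplane(d,*c,15)[:2]);print(c.round(1),s,P[-1].round(1))
P=np.array(P);mid=P.mean(0);dirv=np.linalg.svd(P-mid)[2][0];dirv*=np.sign(dirv[1])
for i in range(4):print((mid+dirv*(165-110*i)).round(1))
print(np.degrees(np.arctan2(-dirv[0],dirv[1])))
E
```

```text
knob [258.8 126.2] [254, 119, 12, 15, 139] [ 456.5 -226.4  168. ]
head [257.7 124.3] [233, 99, 51, 52, 1918] [ 456.2 -225.6  141. ]
red [112.5 153.6] [93, 136, 39, 39, 1053] [424.8 -55.3 104. ]
salt [ 30.3 149.8] [22, 139, 18, 23, 319] [434.2  97.   85. ]
tea [ 17.4 141.1] [4, 128, 25, 29, 520] [443.2 195.3  15. ]
[204.7 167.7] [194, 157, 23, 22, 404] [613.6 200.8]
[235.7 165.4] [225, 155, 22, 22, 393] [620.6  91.1]
[266.6 162.9] [256, 153, 22, 21, 391] [628.2 -18.3]
[297.7 160.7] [287, 150, 22, 22, 407] [ 635.2 -128.9]
[613.6 200.8]
[620.8  91.1]
[628.  -18.7]
[ 635.3 -128.4]
3.7708455347453285
```

Emit:
step_arm --plan '[{"slide":[0.069,0.005,0],"dr":[0,0,0]},{"slide":[0.069,0.005,0],"dr":[0,0,0]},{"slide":[0.069,0.005,0.06],"dr":[0,0,0]},{"slide":[0.069,0.005,0.11],"dr":[0,0,0]},{"slide":[0.069,0.005,0.16],"dr":[0,0,0]},{"slide":[0.069,0.005,0.19],"dr":[0,0,0]},{"slide":[0.069,0.005,0.2025],"dr":[0,0,0]},{"slide":[0.069,0.005,0.2025],"dr":[0,0,0]}]'

```text
clock: 1.95
eef_pos: [453.6, -229.0, 116.8]
ee_rot: [1.0, -0.0, -0.001, -0.001]
contact_force: [-0.7, 0.4, 0.6]
opening: 85.0
gripper_force: 0.0
```

Emit:
step_arm --plan '[{"slide":[0,0,0],"dr":[0,0,0]},{"slide":[0,0,0],"dr":[0,0,0]},{"slide":[0,0,0],"dr":[0,0,0]},{"slide":[0,0,0],"dr":[0,0,0]},{"slide":[0,0,0],"dr":[0,0,0]},{"slide":[0,0,0],"dr":[0,0,0]},{"slide":[0,0,0],"dr":[0,0,0]},{"slide":[0,0,0],"dr":[0,0,0]}]' --grip 35 --newtons 35

```text
clock: 2.75
eef_pos: [456.2, -229.5, 120.1]
ee_rot: [1.0, 0.0, 0.002, 0.001]
contact_force: [-0.7, 0.9, 7.5]
opening: 46.8
gripper_force: 35.7
```

Emit:
step_arm --plan '[{"slide":[0,0,-0.04],"dr":[0,0,0]},{"slide":[0,0,-0.055],"dr":[0,0,0]},{"slide":[0,-0.06,-0.055],"dr":[0,0,0]},{"slide":[0.03,-0.11,-0.055],"dr":[0,0,0]},{"slide":[0.08,-0.126,-0.055],"dr":[0,0,0]},{"slide":[0.13,-0.126,-0.055],"dr":[0,0,0]},{"slide":[0.18,-0.126,-0.055],"dr":[0,0,0]},{"slide":[0.21,-0.126,-0.055],"dr":[0,0,0]}]'

```text
clock: 3.55
eef_pos: [625.5, -127.3, 162.2]
ee_rot: [1.0, 0.001, 0.001, 0.0]
contact_force: [0.2, -0.3, -1.0]
opening: 46.5
gripper_force: 37.3
```

Emit:
step_arm --plan '[{"slide":[0.014,0,0],"dr":[0,0,0]},{"slide":[0.014,0,0],"dr":[0,0,0]},{"slide":[0.014,0,0],"dr":[0,0,0]},{"slide":[0.014,0,0],"dr":[0,0,0]}]'

```text
clock: 3.95
eef_pos: [633.1, -127.7, 161.9]
ee_rot: [1.0, 0.0, -0.0, -0.0]
contact_force: [0.2, -0.1, -2.2]
opening: 46.3
gripper_force: 37.3
```

```bash
python3 - <<'E'
from h import *
d=look("wrist");cv2.imwrite("pics/w2.png",cv2.resize(d["frame"],(800,600)))
for i in range(5):print(robot.read_state()["eef_pos"].round(1))
E
```

```text
[ 633.2 -127.8  162.1]
[ 633.2 -127.8  162.1]
[ 633.2 -127.8  162.1]
[ 633.2 -127.8  162.1]
[ 633.2 -127.8  162.1]
```

View pics/w2.png

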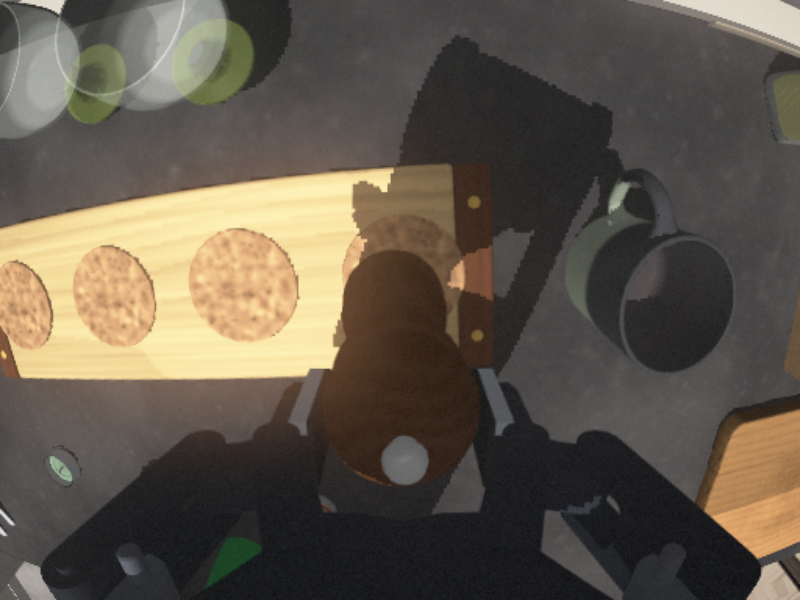

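The mill is held upright with its knob at (405,460), and coaster d shows behind it at about (405,262). I check the knob's location and refine the coaster row from here.

```bash
python3 - <<'E'
from h import *
k=1.5625
d=look("wrist");hsv=cv2.cvtColor(d["frame"],cv2.COLOR_BGR2HSV);H,S,V=[hsv[...,i].astype(int) for i in range(3)]
c,s=blob((S<60)&(V>70),405/k,460/k,14);print("knob",c,s,onplane(d,*c,211).round(1))
m=((H<18)&(S>75)&(V>120))
for u,v in((243,284),(115,296)):
    print(hsv[int(v/k),int(u/k)])
    mm=cv2.morphologyEx(m.astype(np.uint8),cv2.MORPH_CLOSE,np.ones((5,5)))
    mm=cv2.morphologyEx(mm,cv2.MORPH_OPEN,np.ones((7,7)))
    c,s=blob(mm,u/k,v/k,42);print(c,s,onplane(d,*c,15).round(1))
E
```

```text
knob [258.82137834 294.4374121 ] [245, 280, 29, 29, 711] [ 639.1 -129.   211. ]
[ 15 110 231]
[155.56121673 181.99695817] [121, 146, 70, 72, 3945] [631.2 -22.   15. ]
[ 14 112 224]
[ 73.12297246 189.29309694] [47, 158, 53, 64, 2651] [623.5  86.4  15. ]
```

Emit:
step_arm --plan '[{"slide":[0,0.002,0.01],"dr":[0,0,0]},{"slide":[0,0.002,0.02],"dr":[0,0,0]},{"slide":[0,0.002,0.03],"dr":[0,0,0]},{"slide":[0,0.002,0.035],"dr":[0,0,0]},{"slide":[0,0.002,0.0355],"dr":[0,0,0]},{"slide":[0,0.002,0.0355],"dr":[0,0,0]},{"slide":[0,0.002,0.0355],"dr":[0,0,0]}]'

```text
clock: 4.75
eef_pos: [635.1, -129.4, 135.2]
ee_rot: [1.0, 0.0, 0.001, 0.0]
contact_force: [-0.6, 2.0, 7.5]
opening: 46.5
gripper_force: 37.9
```

Emit:
step_arm --plan '[{"slide":[0,0,0],"dr":[0,0,0]},{"slide":[0,0,0],"dr":[0,0,0]},{"slide":[0,0,0],"dr":[0,0,0]},{"slide":[0,0,0],"dr":[0,0,0]},{"slide":[0,0,0],"dr":[0,0,0]},{"slide":[0,0,0],"dr":[0,0,0]}]' --grip 80

```text
clock: 5.35
eef_pos: [634.0, -129.4, 133.5]
ee_rot: [1.0, 0.0, -0.0, -0.0]
contact_force: [0.5, 0.0, -0.5]
opening: 79.9
gripper_force: 0.0
```

Emit:
step_arm --plan '[{"slide":[0,0,-0.04],"dr":[0,0,0]},{"slide":[0,0,-0.1],"dr":[0,0,0]},{"slide":[0,0,-0.15],"dr":[0,0,0]},{"slide":[-0.06,0,-0.18],"dr":[0,0,0]},{"slide":[-0.12,0,-0.18],"dr":[0,0,0]},{"slide":[-0.18,-0.05,-0.18],"dr":[0,0,0]},{"slide":[-0.24,-0.08,-0.18],"dr":[0,0,0]},{"slide":[-0.27,-0.09,-0.18],"dr":[0,0,0]}]'

```text
clock: 6.15
eef_pos: [415.9, -56.2, 277.5]
ee_rot: [1.0, 0.001, 0.0, -0.0]
contact_force: [0.0, -0.2, 0.9]
opening: 80.0
gripper_force: 0.0
```

Emit:
step_arm --plan '[{"slide":[-0.02,-0.01,0],"dr":[0,0,0]},{"slide":[-0.02,-0.01,0],"dr":[0,0,0]},{"slide":[-0.02,-0.01,0],"dr":[0,0,0]},{"slide":[-0.02,-0.01,0],"dr":[0,0,0]}]'

```text
clock: 6.55
eef_pos: [402.8, -50.0, 277.9]
ee_rot: [1.0, 0.0, 0.0, 0.0]
contact_force: [-0.6, 0.4, 1.0]
opening: 79.6
gripper_force: 0.0
```

```bash
python3 - <<'E'
from h import *
d=look("wrist");cv2.imwrite("pics/w3.png",cv2.resize(d["frame"],(800,600)))
E
```

```text
(no output)
```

View pics/w3.png

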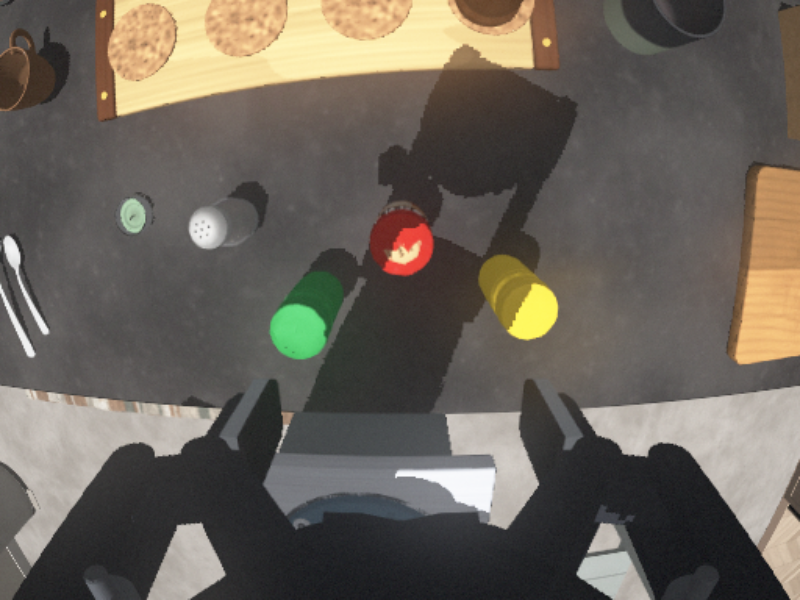

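The mill stands on coaster d. The red cap is at (402,242), the salt top at (208,228) and the tea light at (133,215), with green and yellow off to either side.

```bash
python3 - <<'E'
from h import *
k=1.5625
d=look("wrist");hsv=cv2.cvtColor(d["frame"],cv2.COLOR_BGR2HSV);H,S,V=[hsv[...,i].astype(int) for i in range(3)]
for n,m,u,v,w,z in(("red",((H<14)|(H>170))&(S>90)&(V>60),402,242,24,104),("salt",(V>165),208,228,15,86),("tea",(V>100),133,215,14,14)):
    m=cv2.morphologyEx(m.astype(np.uint8),cv2.MORPH_CLOSE,np.ones((5,5)))
    c,s=blob(m,u/k,v/k,w);print(n,c.round(1),s,onplane(d,*c,z).round(1))
print(robot.read_state()["eef_pos"])
E
```

```text
red [257.1 153.6] [236, 130, 42, 47, 1348] [425.  -50.9 104. ]
salt [130.9 146.8] [121, 135, 21, 24, 385] [433.  100.9  86. ]
tea [ 87.3 135.6] [73, 123, 27, 27, 633] [444.3 208.5  14. ]
[402.63275809 -49.95125732 277.57727956]
```

Emit:
step_arm --plan '[{"slide":[0.027,0.001,0.05],"dr":[0,0,0]},{"slide":[0.027,0.001,0.1],"dr":[0,0,0]},{"slide":[0.027,0.001,0.15],"dr":[0,0,0]},{"slide":[0.027,0.001,0.2],"dr":[0,0,0]},{"slide":[0.027,0.001,0.23],"dr":[0,0,0]},{"slide":[0.027,0.001,0.25],"dr":[0,0,0]},{"slide":[0.027,0.001,0.257],"dr":[0,0,0]},{"slide":[0.027,0.001,0.257],"dr":[0,0,0]}]'

```text
clock: 7.45
eef_pos: [423.3, -50.3, 71.3]
ee_rot: [1.0, 0.0, -0.001, -0.0]
contact_force: [0.1, -0.5, -0.1]
opening: 79.8
gripper_force: 0.0
```

Emit:
step_arm --plan '[{"slide":[0,0,0],"dr":[0,0,0]},{"slide":[0,0,0],"dr":[0,0,0]},{"slide":[0,0,0],"dr":[0,0,0]},{"slide":[0,0,0],"dr":[0,0,0]},{"slide":[0,0,0],"dr":[0,0,0]},{"slide":[0,0,0],"dr":[0,0,0]},{"slide":[0,0,0],"dr":[0,0,0]},{"slide":[0,0,0],"dr":[0,0,0]}]' --grip 30 --newtons 30

```text
clock: 8.25
eef_pos: [424.6, -50.6, 73.2]
ee_rot: [1.0, 0.0, 0.001, 0.0]
contact_force: [-0.3, -0.0, 6.2]
opening: 43.8
gripper_force: 30.4
```

Emit:
step_arm --plan '[{"slide":[0,0,-0.04],"dr":[0,0,0]},{"slide":[0.01,-0.01,-0.05],"dr":[0,0,0]},{"slide":[0.06,-0.02,-0.05],"dr":[0,0,0]},{"slide":[0.12,-0.04,-0.05],"dr":[0,0,0]},{"slide":[0.18,-0.04,-0.05],"dr":[0,0,0]},{"slide":[0.23,-0.04,-0.05],"dr":[0,0,0]},{"slide":[0.254,-0.04,-0.05],"dr":[0,0,0]},{"slide":[0.254,-0.04,-0.05],"dr":[0,0,0]}]'

```text
clock: 9.05
eef_pos: [629.0, -17.7, 111.3]
ee_rot: [1.0, 0.001, 0.001, 0.0]
contact_force: [0.9, 0.2, -0.6]
opening: 43.5
gripper_force: 31.3
```

Emit:
step_arm --plan '[{"slide":[0,0,0],"dr":[0,0,0]},{"slide":[0,0,0],"dr":[0,0,0]}]'

```text
clock: 9.25
eef_pos: [625.3, -17.7, 111.4]
ee_rot: [1.0, 0.0, -0.001, -0.0]
contact_force: [-0.9, 0.2, -1.1]
opening: 44.0
gripper_force: 31.3
```

```bash
python3 - <<'E'
from h import *
k=1.5625
d=look("wrist");cv2.imwrite("pics/w4.png",cv2.resize(d["frame"],(800,600)))
d=look("top");cv2.imwrite("pics/t4.png",cv2.resize(d["frame"][110:260,140:360],None,fx=3.6,fy=3.6,interpolation=cv2.INTER_CUBIC))
E
```

```text
(no output)
```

View pics/w4.png

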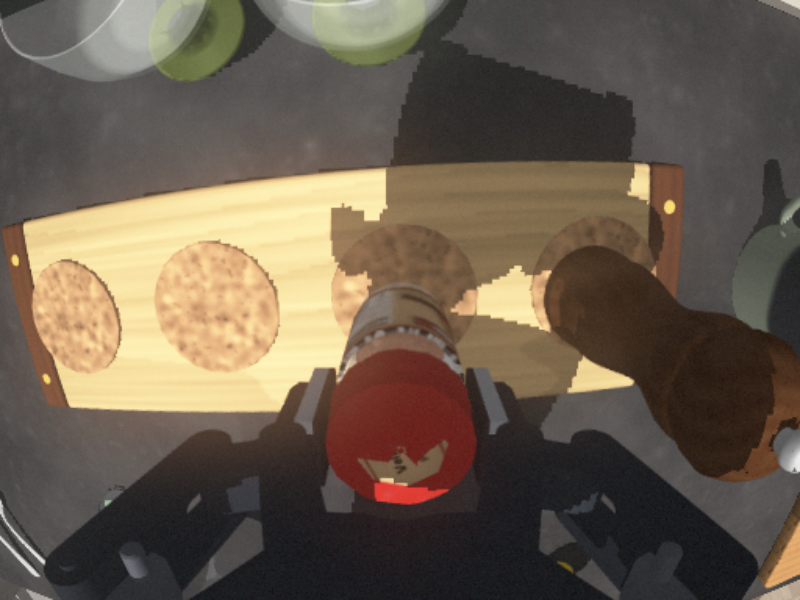

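The jar is held over coaster c: cap centre about (401,428), coaster centre about (404,297). The mill on d looks well placed. I compute both positions from this view.

```bash
python3 - <<'E'
from h import *
k=1.5625
d=look("wrist")
print(onplane(d,401/k,428/k,106+40).round(1),onplane(d,404/k,297/k,15).round(1))
print("mill foot c", onplane(d,591/k,(247+45)/k,25).round(1), "coaster d",onplane(d,597/k,280/k,15).round(1),robot.read_state()["eef_pos"])
E
```

```text
[631.6 -18.3 146. ] [629.9 -20.   15. ]
mill foot c [ 636. -122.   25.] coaster d [ 640.3 -129.5   15. ] [625.92072853 -18.08857052 112.17916984]
```

Emit:
step_arm --plan '[{"slide":[-0.001,0.002,0.01],"dr":[0,0,0]},{"slide":[-0.001,0.002,0.02],"dr":[0,0,0]},{"slide":[-0.001,0.002,0.027],"dr":[0,0,0]},{"slide":[-0.001,0.002,0.031],"dr":[0,0,0]},{"slide":[-0.001,0.002,0.031],"dr":[0,0,0]},{"slide":[-0.001,0.002,0.031],"dr":[0,0,0]}]'

```text
clock: 10.0
eef_pos: [626.4, -19.8, 88.5]
ee_rot: [1.0, 0.0, 0.0, 0.0]
contact_force: [-2.5, 0.5, 7.9]
opening: 43.7
gripper_force: 32.1
```

Emit:
step_arm --plan '[{"slide":[0,0,0],"dr":[0,0,0]},{"slide":[0,0,0],"dr":[0,0,0]},{"slide":[0,0,0],"dr":[0,0,0]},{"slide":[0,0,0],"dr":[0,0,0]},{"slide":[0,0,0],"dr":[0,0,0]}]' --grip 70

```text
clock: 10.5
eef_pos: [625.9, -19.7, 87.1]
ee_rot: [1.0, 0.0, -0.0, -0.0]
contact_force: [0.2, 0.2, -0.1]
opening: 70.1
gripper_force: 0.0
```

Emit:
step_arm --plan '[{"slide":[0,0,-0.04],"dr":[0,0,0]},{"slide":[0,0,-0.09],"dr":[0,0,0]},{"slide":[0,0,-0.14],"dr":[0,0,0]},{"slide":[-0.04,-0.04,-0.18],"dr":[0,0,0]},{"slide":[-0.1,-0.08,-0.18],"dr":[0,0,0]},{"slide":[-0.15,-0.12,-0.18],"dr":[0,0,0]},{"slide":[-0.2,-0.15,-0.18],"dr":[0,0,0]},{"slide":[-0.25,-0.15,-0.18],"dr":[0,0,0]}]'

```text
clock: 11.3
eef_pos: [424.4, 102.0, 231.4]
ee_rot: [1.0, 0.001, 0.0, -0.0]
contact_force: [0.0, -0.5, 1.5]
opening: 69.8
gripper_force: 0.0
```

Emit:
step_arm --plan '[{"slide":[-0.035,0,0],"dr":[0,0,0]},{"slide":[-0.035,0,0],"dr":[0,0,0]},{"slide":[-0.035,0,0],"dr":[0,0,0]},{"slide":[-0.035,0,0],"dr":[0,0,0]}]'

```text
clock: 11.7
eef_pos: [398.9, 99.9, 231.8]
ee_rot: [1.0, 0.0, 0.001, 0.0]
contact_force: [-0.3, -0.8, 1.3]
opening: 70.4
gripper_force: 0.0
```

```bash
python3 - <<'E'
from h import *
print(robot.read_state()["eef_pos"])
d=look("wrist");cv2.imwrite("pics/w5.png",cv2.resize(d["frame"],(800,600)))
E
```

```text
[398.90732012  99.89829666 231.75540139]
```

View pics/w5.png

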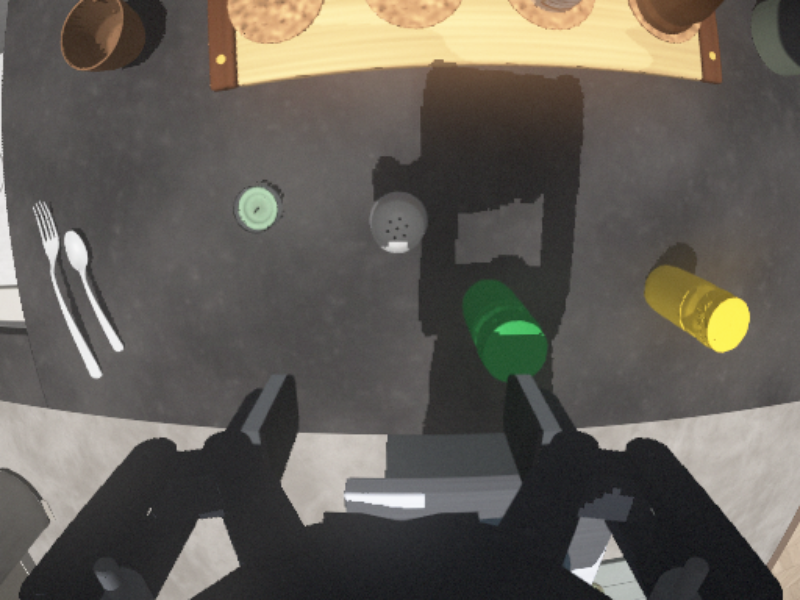

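The salt top's centre is at about (398,229) and the tea light's at (258,208). Both are well separated from green at (520,350).

```bash
python3 - <<'E'
from h import *
k=1.5625
d=look("wrist")
print(onplane(d,398/k,229/k,86).round(1),onplane(d,258/k,208.5/k,14).round(1),robot.read_state()["eef_pos"])
E
```

```text
[433.  101.3  86. ] [440.9 213.7  14. ] [398.75545716  99.84638746 231.36638597]
```

Emit:
step_arm --plan '[{"slide":[0.043,-0.002,0.03],"dr":[0,0,0]},{"slide":[0.043,-0.002,0.08],"dr":[0,0,0]},{"slide":[0.043,-0.002,0.14],"dr":[0,0,0]},{"slide":[0.043,-0.002,0.19],"dr":[0,0,0]},{"slide":[0.043,-0.002,0.23],"dr":[0,0,0]},{"slide":[0.043,-0.002,0.25],"dr":[0,0,0]},{"slide":[0.043,-0.002,0.252],"dr":[0,0,0]},{"slide":[0.043,-0.002,0.252],"dr":[0,0,0]}]'

```text
clock: 12.6
eef_pos: [432.6, 101.6, 29.4]
ee_rot: [1.0, 0.0, -0.001, -0.0]
contact_force: [-0.7, 0.4, 0.6]
opening: 70.2
gripper_force: 0.0
```

Emit:
step_arm --plan '[{"slide":[0,0,0],"dr":[0,0,0]},{"slide":[0,0,0],"dr":[0,0,0]},{"slide":[0,0,0],"dr":[0,0,0]},{"slide":[0,0,0],"dr":[0,0,0]},{"slide":[0,0,0],"dr":[0,0,0]},{"slide":[0,0,0],"dr":[0,0,0]},{"slide":[0,0,0],"dr":[0,0,0]}]' --grip 30

```text
clock: 13.3
eef_pos: [433.7, 101.9, 31.3]
ee_rot: [1.0, 0.0, 0.002, -0.0]
contact_force: [-1.2, 0.9, 6.3]
opening: 39.8
gripper_force: 29.7
```

Emit:
step_arm --plan '[{"slide":[0,0,-0.04],"dr":[0,0,0]},{"slide":[0.01,0,-0.05],"dr":[0,0,0]},{"slide":[0.06,0.01,-0.05],"dr":[0,0,0]},{"slide":[0.11,0.013,-0.05],"dr":[0,0,0]},{"slide":[0.16,0.013,-0.05],"dr":[0,0,0]},{"slide":[0.21,0.013,-0.05],"dr":[0,0,0]},{"slide":[0.234,0.013,-0.05],"dr":[0,0,0]},{"slide":[0.234,0.013,-0.05],"dr":[0,0,0]}]'

```text
clock: 14.1
eef_pos: [622.8, 91.0, 70.0]
ee_rot: [1.0, 0.0, 0.002, 0.0]
contact_force: [0.1, -0.3, -0.8]
opening: 39.4
gripper_force: 30.5
```

Emit:
step_arm --plan '[{"slide":[0,0,0],"dr":[0,0,0]},{"slide":[0,0,0],"dr":[0,0,0]},{"slide":[0,0,0],"dr":[0,0,0]}]'

```text
clock: 14.4
eef_pos: [618.4, 91.6, 69.6]
ee_rot: [1.0, 0.0, -0.0, -0.0]
contact_force: [0.7, -0.2, -1.6]
opening: 39.1
gripper_force: 30.5
```

```bash
python3 - <<'E'
from h import *
print(robot.read_state()["eef_pos"])
d=look("wrist");cv2.imwrite("pics/w6.png",cv2.resize(d["frame"],(800,600)))
E
```

```text
[618.42591058  91.61811065  69.57785817]
```

View pics/w6.png

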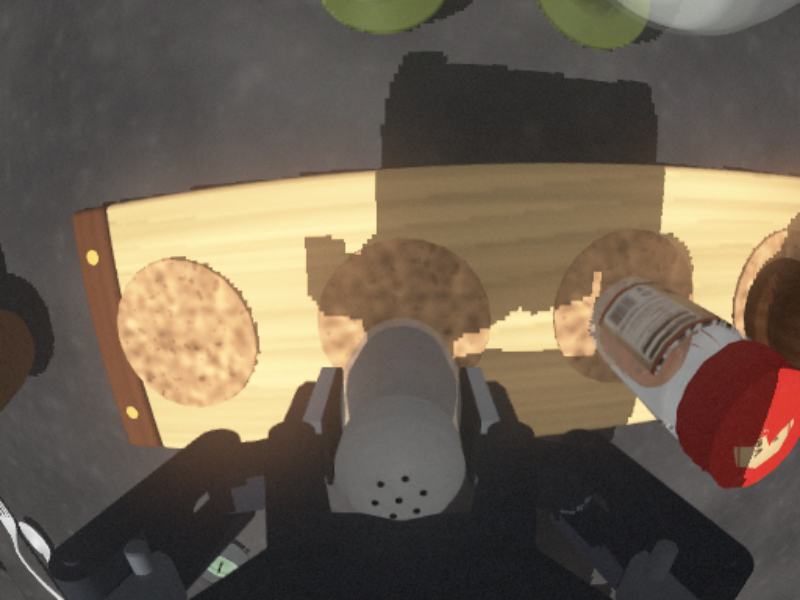

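The salt shaker is held over coaster b (centre about (404,322)), with its pierced top's centre at (399,500). The jar's foot is within about 4 mm of the middle of coaster c.

```bash
python3 - <<'E'
from h import *
k=1.5625
d=look("wrist")
print(onplane(d,399/k,500/k,130).round(1),onplane(d,404/k,322/k,15).round(1),robot.read_state()["eef_pos"])
print("c",onplane(d,624/k,306/k,15),"foot",onplane(d,631/k,313/k,15))
E
```

```text
[621.2  91.7 130. ] [623.8  89.9  15. ] [618.87396034  91.57496226  69.87597267]
c [631.39846464 -16.9056553   15.        ] foot [627.78921034 -21.5258061   15.        ]
```

Emit:
step_arm --plan '[{"slide":[0.0025,0.002,0.01],"dr":[0,0,0]},{"slide":[0.0025,0.002,0.02],"dr":[0,0,0]},{"slide":[0.0025,0.002,0.027],"dr":[0,0,0]},{"slide":[0.0025,0.002,0.031],"dr":[0,0,0]},{"slide":[0.0025,0.002,0.031],"dr":[0,0,0]},{"slide":[0.0025,0.002,0.031],"dr":[0,0,0]}]'

```text
clock: 15.1
eef_pos: [621.9, 89.8, 46.5]
ee_rot: [1.0, 0.0, 0.0, 0.0]
contact_force: [-5.6, -0.3, 12.2]
opening: 39.1
gripper_force: 32.6
```

Emit:
step_arm --plan '[{"slide":[0,0,0],"dr":[0,0,0]},{"slide":[0,0,0],"dr":[0,0,0]},{"slide":[0,0,0],"dr":[0,0,0]},{"slide":[0,0,0],"dr":[0,0,0]},{"slide":[0,0,0],"dr":[0,0,0]}]' --grip 65

```text
clock: 15.6
eef_pos: [621.3, 89.8, 44.5]
ee_rot: [1.0, 0.0, -0.0, -0.0]
contact_force: [-0.5, 0.4, -0.3]
opening: 65.1
gripper_force: 0.0
```

Emit:
step_arm --plan '[{"slide":[0,0,-0.04],"dr":[0,0,0]},{"slide":[0,0,-0.09],"dr":[0,0,0]},{"slide":[0,0,-0.14],"dr":[0,0,0]},{"slide":[-0.04,-0.04,-0.18],"dr":[0,0,0]},{"slide":[-0.1,-0.08,-0.18],"dr":[0,0,0]},{"slide":[-0.15,-0.12,-0.18],"dr":[0,0,0]},{"slide":[-0.2,-0.153,-0.18],"dr":[0,0,0]},{"slide":[-0.24,-0.153,-0.18],"dr":[0,0,0]}]'

```text
clock: 16.4
eef_pos: [427.6, 214.1, 189.1]
ee_rot: [1.0, 0.001, 0.0, -0.001]
contact_force: [-0.0, 0.6, 0.4]
opening: 65.3
gripper_force: 0.0
```

Emit:
step_arm --plan '[{"slide":[-0.03,0,0],"dr":[0,0,0]},{"slide":[-0.03,0,0],"dr":[0,0,0]},{"slide":[-0.03,0,0],"dr":[0,0,0]},{"slide":[-0.03,0,0],"dr":[0,0,0]}]'

```text
clock: 16.8
eef_pos: [406.6, 212.0, 189.3]
ee_rot: [1.0, 0.0, 0.001, -0.0]
contact_force: [-0.9, -0.7, 0.3]
opening: 64.9
gripper_force: 0.0
```

```bash
python3 - <<'E'
from h import *
print(robot.read_state()["eef_pos"])
d=look("wrist");cv2.imwrite("pics/w7.png",cv2.resize(d["frame"],(800,600)))
hsv=cv2.cvtColor(d["frame"],cv2.COLOR_BGR2HSV);H,S,V=[hsv[...,i].astype(int) for i in range(3)]
m=(H>45)&(H<90)&(S>25)&(V>60); m[:,:150]=0;m[:,340:]=0;m[230:]=0;m[:60]=0
c,s=blob(m.astype(np.uint8),256,140,80);print(c,s,onplane(d,*c,14))
E
```

```text
[406.60831944 211.97813883 189.2671419 ]
[252.7622549  141.28308824] [237, 126, 33, 32, 816] [442.2988686  215.77200614  14.        ]
```

View pics/w7.png

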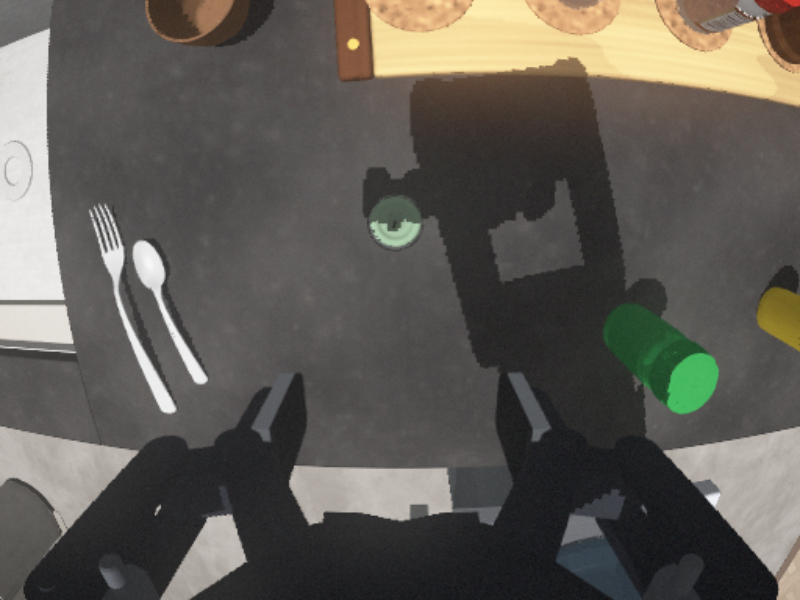

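The tea light is at (395,221), standing clear.

Emit:
step_arm --plan '[{"slide":[0.044,-0.0045,0.03],"dr":[0,0,0]},{"slide":[0.044,-0.0045,0.08],"dr":[0,0,0]},{"slide":[0.044,-0.0045,0.13],"dr":[0,0,0]},{"slide":[0.044,-0.0045,0.18],"dr":[0,0,0]},{"slide":[0.044,-0.0045,0.215],"dr":[0,0,0]},{"slide":[0.044,-0.0045,0.23],"dr":[0,0,0]},{"slide":[0.044,-0.0045,0.2325],"dr":[0,0,0]},{"slide":[0.044,-0.0045,0.2325],"dr":[0,0,0]}]'

```text
clock: 17.65
eef_pos: [441.6, 215.7, 3.5]
ee_rot: [1.0, 0.0, 0.0, -0.0]
contact_force: [0.4, -0.4, -0.2]
opening: 65.1
gripper_force: 0.0
```

Emit:
step_arm --plan '[{"slide":[0,0,0],"dr":[0,0,0]},{"slide":[0,0,0],"dr":[0,0,0]},{"slide":[0,0,0],"dr":[0,0,0]},{"slide":[0,0,0],"dr":[0,0,0]},{"slide":[0,0,0],"dr":[0,0,0]},{"slide":[0,0,0],"dr":[0,0,0]},{"slide":[0,0,0],"dr":[0,0,0]}]' --grip 30 --newtons 20

```text
clock: 18.35
eef_pos: [442.0, 216.0, 4.5]
ee_rot: [1.0, 0.0, 0.002, -0.0]
contact_force: [-0.7, -0.7, 6.2]
opening: 36.4
gripper_force: 19.7
```

Emit:
step_arm --plan '[{"slide":[0,0,-0.03],"dr":[0,0,0]},{"slide":[0.01,0,-0.05],"dr":[0,0,0]},{"slide":[0.06,0.01,-0.05],"dr":[0,0,0]},{"slide":[0.11,0.02,-0.05],"dr":[0,0,0]},{"slide":[0.16,0.02,-0.05],"dr":[0,0,0]},{"slide":[0.2,0.02,-0.05],"dr":[0,0,0]},{"slide":[0.216,0.02,-0.05],"dr":[0,0,0]},{"slide":[0.216,0.02,-0.05],"dr":[0,0,0]}]'

```text
clock: 19.15
eef_pos: [615.6, 199.6, 43.7]
ee_rot: [1.0, -0.0, 0.001, -0.0]
contact_force: [-1.2, 0.2, -0.5]
opening: 36.1
gripper_force: 20.4
```

Emit:
step_arm --plan '[{"slide":[0,0,0],"dr":[0,0,0]},{"slide":[0,0,0],"dr":[0,0,0]},{"slide":[0,0,0],"dr":[0,0,0]}]'

```text
clock: 19.45
eef_pos: [612.3, 200.1, 42.9]
ee_rot: [1.0, 0.001, -0.0, 0.0]
contact_force: [0.2, -0.2, 0.6]
opening: 36.3
gripper_force: 20.4
```

```bash
python3 - <<'E'
from h import *
print(robot.read_state()["eef_pos"])
d=look("wrist");cv2.imwrite("pics/w8.png",cv2.resize(d["frame"],(800,600)))
E
```

```text
[612.32867017 200.07286073  42.93793339]
```

View pics/w8.png

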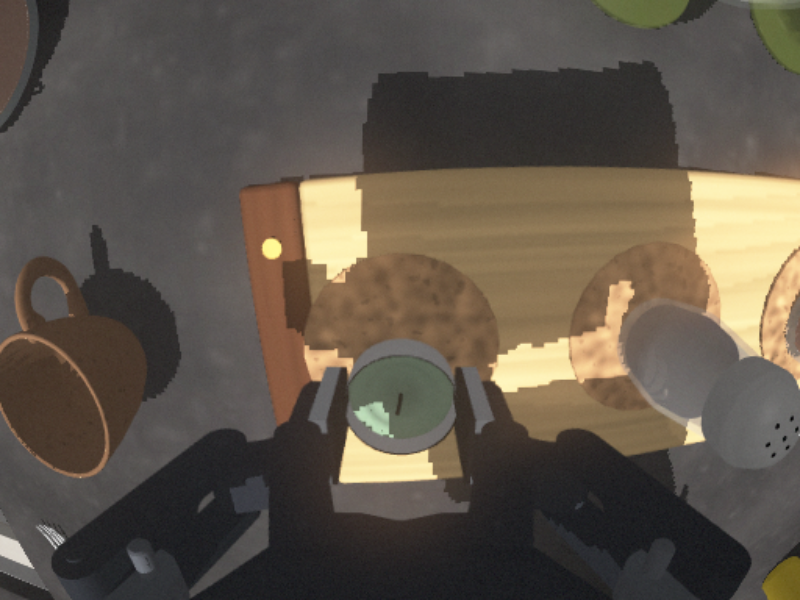

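The tea light (401,404) is held level over coaster a, whose centre is about (401,347). The salt shaker's foot looks a little off-centre on b, so I check both numerically.

```bash
python3 - <<'E'
from h import *
k=1.5625
d=look("wrist")
P=lambda u,v,z:onplane(d,u/k,v/k,z).round(1)[:2]
print("tea",P(401,404,54)); 
print("a: L,R,top",P(304,340,15),P(498,345,15),P(401,252,15))
print("b: L,R,top,bot",P(569,335,15),P(719,315,15),P(650,242,15),P(632,411,15))
print("foot L,top",P(620,345,15),P(660,301,15))
E
```

```text
tea [612.9 199.7]
a: L,R,top [619.4 238.8] [617.4 160.5] [655.1 199.8]
b: L,R,top,bot [621.3 130.2] [629.4  52. ] [661.5  97.4] [582.3  91.5]
foot L,top [616.2 105.2] [636.2  88.2]
```

Emit:
step_arm --plan '[{"slide":[0.0025,0,0.01],"dr":[0,0,0]},{"slide":[0.0025,0,0.02],"dr":[0,0,0]},{"slide":[0.0025,0,0.027],"dr":[0,0,0]},{"slide":[0.0025,0,0.031],"dr":[0,0,0]},{"slide":[0.0025,0,0.031],"dr":[0,0,0]},{"slide":[0.0025,0,0.031],"dr":[0,0,0]}]'

```text
clock: 20.15
eef_pos: [615.2, 199.8, 18.6]
ee_rot: [1.0, 0.0, -0.0, 0.0]
contact_force: [-3.7, -1.3, 8.2]
opening: 36.3
gripper_force: 22.0
```

Emit:
step_arm --plan '[{"slide":[0,0,0],"dr":[0,0,0]},{"slide":[0,0,0],"dr":[0,0,0]},{"slide":[0,0,0],"dr":[0,0,0]},{"slide":[0,0,0],"dr":[0,0,0]},{"slide":[0,0,0],"dr":[0,0,0]}]' --grip 60

```text
clock: 20.65
eef_pos: [615.3, 199.8, 17.8]
ee_rot: [1.0, 0.0, -0.0, 0.0]
contact_force: [1.0, 0.1, 0.3]
opening: 60.1
gripper_force: 0.0
```

Emit:
step_arm --plan '[{"slide":[0,0,-0.04],"dr":[0,0,0]},{"slide":[0,0,-0.09],"dr":[0,0,0]},{"slide":[0,0,-0.14],"dr":[0,0,0]},{"slide":[0,0,-0.2],"dr":[0,0,0]},{"slide":[-0.03,0.04,-0.25],"dr":[0,0,0]},{"slide":[-0.06,0.09,-0.27],"dr":[0,0,0]},{"slide":[-0.08,0.13,-0.27],"dr":[0,0,0]},{"slide":[-0.08,0.137,-0.27],"dr":[0,0,0]}]'

```text
clock: 21.45
eef_pos: [550.3, 87.4, 235.4]
ee_rot: [1.0, -0.001, 0.001, 0.001]
contact_force: [0.9, 0.6, 0.3]
opening: 60.6
gripper_force: 0.0
```

Emit:
step_arm --plan '[{"slide":[-0.01,0,0],"dr":[0,0,0]},{"slide":[-0.01,0,0],"dr":[0,0,0]},{"slide":[-0.01,0,0],"dr":[0,0,0]}]'

```text
clock: 21.75
eef_pos: [543.4, 91.1, 233.7]
ee_rot: [1.0, 0.001, -0.0, -0.0]
contact_force: [0.0, 0.6, -0.1]
opening: 60.0
gripper_force: 0.0
```

```bash
python3 - <<'E'
from h import *
print(robot.read_state()["eef_pos"])
d=look("wrist");cv2.imwrite("pics/w9.png",cv2.resize(d["frame"][20:250],(800,359),interpolation=cv2.INTER_CUBIC))
E
```

```text
[543.41598753  91.1497837  233.69374606]
```

View pics/w9.png

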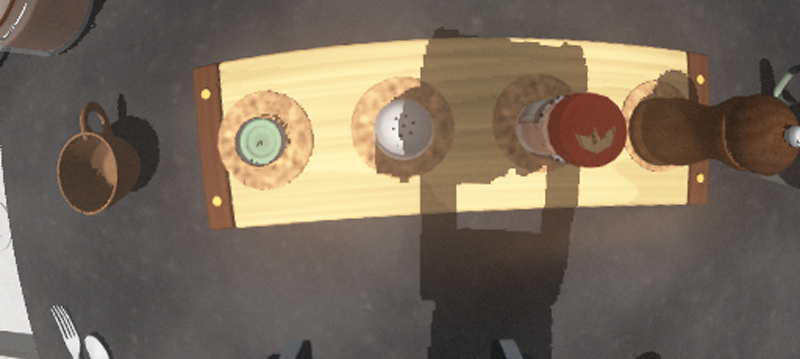

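Directly over b, the salt shaker (403,129) sits on the coaster's centre (402,128), and the tea light (262,142) is centred on a (265,140). I move the camera over the mill and jar for one last check.

Emit:
step_arm --plan '[{"slide":[0,0.06,-0.04],"dr":[0,0,0]},{"slide":[0,0.12,-0.04],"dr":[0,0,0]},{"slide":[0,0.18,-0.04],"dr":[0,0,0]},{"slide":[0,0.24,-0.04],"dr":[0,0,0]},{"slide":[0,0.25,-0.04],"dr":[0,0,0]},{"slide":[0,0.25,-0.04],"dr":[0,0,0]},{"slide":[0,0.25,-0.04],"dr":[0,0,0]}]'

```text
clock: 22.5
eef_pos: [543.8, -108.5, 265.7]
ee_rot: [1.0, 0.001, -0.0, -0.001]
contact_force: [-0.7, 0.8, 0.2]
opening: 60.1
gripper_force: 0.0
```

```bash
python3 - <<'E'
from h import *
d=look("wrist");print(robot.read_state()["eef_pos"],(-d["camera_from_world"][:3,:3].T@d["camera_from_world"][:3,3]).round(1))
cv2.imwrite("pics/w10.png",cv2.resize(d["frame"][60:220,130:400],(800,474),interpolation=cv2.INTER_CUBIC))
E
```

```text
[ 543.75969421 -108.11338113  265.74633089] [ 620.2 -108.8  408.5]
```

View pics/w10.png

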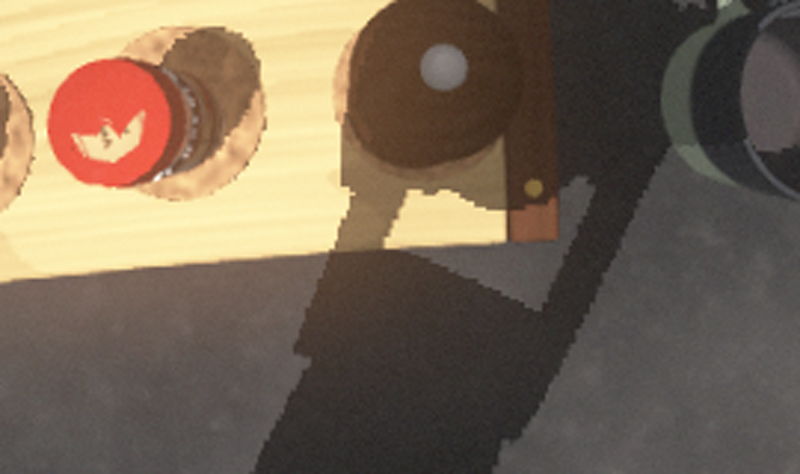

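```bash
python3 - <<'E'
from h import *
d=look("wrist")
P=lambda u,v,z:onplane(d,130+u*270/800,60+v*160/474,z).round(1)[:2]
print("knob",P(444,67,183),"cap",P(110,122,121))
print("c R,top,bot",P(266,105,15),P(190,26,15),P(182,201,15),"d L,bot",P(334,95,15),P(425,185,15))
E
```

```text
knob [ 636.  -125.4] cap [624.5 -20.4]
c R,top,bot [630.9 -59.9] [668.1 -25.9] [588.5 -20.9] d L,bot [634.9 -90. ] [ 594.8 -130.3]
```

Jar and mill are each within about 5 mm of their coaster centres, both upright, and the mug hasn't moved. The gripper is clear.

```bash
python3 -c "
from bench import robot
print(robot.job_done())"
```

```text
the job is handed in; nothing more can be done
None
```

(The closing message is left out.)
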